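# Pack the carrying tray of a craft bench

## Task

Pack the plywood carrying tray for tomorrow's class. In its smaller bay first lay the three birch rounds on their sides next to each other, pointing along the tray's length, and only then lay each wire reel there is (one or two) on top, in the same direction, settled into a gap between two neighbouring rounds. The small bench things there are (cork sanding block, flat tin, steel block, scrubbing brush; two or three of them) go into the larger bay, at any time and in any way as long as they lie down inside it below the rim; leave everything else where it is.

Things in the scene. Friction and masses are not known exactly. Their poses are not given: they have to be found in the camera images.
- tray: Open plywood tray 142 (x) by 272 (y) by 51 mm high; does not shift. Walls and floor 6 mm thick, walls 45 mm above the inner floor. A cross wall splits it into the smaller stacking bay at its +y end (inside 130 in x, 110 in y) and the larger tool bay at its -y end (inside 130 by 144). Origin: centre of its underside; x across, y along its length.
- stack_floor (a point): Centre of the inner floor of the stacking bay (the smaller one), 6 mm above the bench; axes as the tray's.
- tool_floor (a point): Centre of the inner floor of the tool bay (the larger one), 6 mm above the bench; axes as the tray's.
- round1: Short birch round with pale bark, a plain cylinder 40 mm in diameter and 50 mm long with flat sawn ends, 45 g, lying on its side. Origin at the middle of the cylinder; its x axis runs along the cylinder's axis, which lies level at the start. It rolls if pushed. It can be pinched by its two flat ends.
- round2: Short birch round with pale bark, a plain cylinder 40 mm in diameter and 50 mm long with flat sawn ends, 45 g, lying on its side. Origin at the middle of the cylinder; its x axis runs along the cylinder's axis, which lies level at the start. It rolls if pushed. It can be pinched by its two flat ends.
- round3: Short birch round with pale bark, a plain cylinder 40 mm in diameter and 50 mm long with flat sawn ends, 45 g, lying on its side. Origin at the middle of the cylinder; its x axis runs along the cylinder's axis, which lies level at the start. It rolls if pushed. It can be pinched by its two flat ends.
- reel1: Full reel of grey wire with black end discs, a cylinder 36 mm in diameter and 46 mm long with flat ends, 120 g, lying on its side; may be absent. Origin at the middle of the cylinder; its x axis runs along the cylinder's axis, which lies level at the start. It rolls if pushed. It can be pinched by its two flat ends.
- reel2: Full reel of grey wire with black end discs, a cylinder 36 mm in diameter and 46 mm long with flat ends, 120 g, lying on its side; may be absent. Origin at the middle of the cylinder; its x axis runs along the cylinder's axis, which lies level at the start. It rolls if pushed. It can be pinched by its two flat ends.
- sanding_block: Cork sanding block 60 (x) by 34 (y) by 26 mm high, may be absent. Origin: centre of its underside.
- flux_tin: Flat round metal tin with lid, 48 mm in diameter, 26 mm high, standing upright, may be absent. Origin: centre of its underside.
- bench_block: Bare steel bench block 50 (x) by 36 (y) by 20 mm high, about 0.27 kg, may be absent. Origin: centre of its underside.
- scrub_brush: Small handle-less scrubbing brush, bristles down: wooden back 60 (x) by 34 (y) mm, 28 mm high over all, bristle block 14 mm high below, 52 by 27 mm; may be absent. Origin: centre of its underside.
- phone: Bystander: black phone lying flat, 72 (x) by 150 (y) by 9 mm. Origin: centre of its underside.
- spectacles: Bystander: folded brown spectacles, 130 (x) by 26 by 26 mm. Origin: centre of the underside.
- pliers: Bystander: small pliers lying flat, about 115 (x) by 45 by 14 mm. Origin: centre of the underside.
Mind the look-alikes: they are no part of the job. What is shaped like the round3 but blue or purple is not meant.

How it is judged:
By the outcome, as a careful person would: the job done as asked, in the order asked, and still so for the second after the job is handed in, with the robot touching nothing.
Of reel1, reel2 only 1 to 2 are there at a start; the rules pass over those that are not, and their reading is None.
Of sanding_block, flux_tin, bench_block, scrub_brush only 2 to 3 are there at a start; the rules pass over those that are not, and their reading is None.
At some moment in a run one of sanding_block, flux_tin, bench_block, scrub_brush may be knocked a few centimetres aside while the robot is not near it.
Once in a run the grip may slacken for a moment while it holds something.
It also fails if it takes over 210 s, if anything falls off the work surface, if the arm or the gripper's body presses on something with over 40 N, if the wrist force passes 120 N, or if a joint passes its speed limit or range.

## Robot

A 6-joint arm with a two-finger parallel gripper is mounted at the origin on the work surface. World frame = base frame: x ahead of the robot, y to its left, z up, the work surface at z = 0. Lengths are in mm, angles in degrees, forces in N, time in s.
With the tool pointing down it reaches from about 350 to 850 mm from the base axis. Payload 8.1 kg.
Tool frame: the origin (TCP) lies midway between the tips of the shut fingers; the grasp point (between the pads) lies 19 mm behind it (r.pinch_z is the distance from the TCP to the grasp point, in mm); z points along the fingers, y is the line along which they close (so a half turn about z gives the same grasp; the last joint's range is limited). The gripper opens to 85 mm and grips with 20 to 120 N. Pads are 22 mm wide; open, the fingers measure 114 mm over their backs; the gripper's body (76 mm by 85 mm) begins 54 mm behind the grasp point. The pads swing forward as they close: fully open they stand 13 mm farther back than shut.
Start: joints at [70.508, 7.471, 85.268, -0, 87.261, -4.893], TCP at [151.209, 580.639, 231.292] pointing down, gripper open.
Joint ranges: [-169.43, 169.43], [-51.17, 129.36], [1.28, 143.12], [-76.62, 256.62], [0, 156.53], [-152.29, 152.29]. Speed limits (degrees/s): [136.94, 136.94, 159.86, 180, 180, 180].

## Interface

Orientations are given as [roll, pitch, yaw] about the fixed x, y, z axes, in that order (R = Rz(yaw) Ry(pitch) Rx(roll)).
In Python, from bench import r gives the robot as it stands.
- The arm moves only by the shell command python3 -m jog 'ROWS' [OPENING] [FORCE]. ROWS is JSON, one flat list of numbers, 6 for each row, row after row: the shift along the tool's x, y, z in m, then the turn, a rotation vector about the tool's x, y, z in rad. A call has 1 to 8 rows; each row is the pose to reach, as a shift and turn from the pose commanded when the call began, along the tool's axes at that moment; what a row does not reach only later rows make up. A row lasts 1/8 s, in which the tool goes at most 62.5 mm and 10.7 degrees, less where a joint would pass 70% of its speed; a pose out of reach is approached as far as the arm can. A call with a gripper value outside its range is refused whole. OPENING is the opening, from -1 (shut) to 1 (fully open), set as the call begins (- or left out, the last holds). The fingers move at their own pace and stop on an object; FORCE is the grip in N (left out, the last holds). Time passes only in rows, so rows that repeat a pose let the fingers close. It gives the time, the measured TCP pose, the force, the opening and the grip force at its end, in the units of the state.
- r.sense(): the state, without advancing time (a new reading comes with each control period).
- r.snapshot(name): name is "side" or "top"; returns a dict with "pixels" (384x512x3 uint8, red, green, blue), "range_z" (384x512 float32, mm along the optical axis (not along the pixel's ray), 0 where there is no reading), "K" (3x3 intrinsics, pixels), "k1" (the pictures are not rectified: a ray, as slopes to the right and down, at radius r is drawn at 1 + k1 r^2 times it, then the intrinsics apply), "rvec" (rotation vector, rad) and "tvec" (3), from world to camera coordinates, as OpenCV has them. Camera axes: x right, y down, z forward; pixel columns grow to the right and rows downward; lengths in mm; the calibration is good to about 2 mm. A picture is of the moment at which its call begins.
- r.hand_in(): hands the job in; it is judged then, once.
Trained networks look in a picture, given as the dict that the camera call returned (one of the last four; its "shot" number tells which), for a name from the list of things; names that differ only in an ending like _2 or _b are one class to them, and where a whole thing is asked for, a point or a joint stands for the part that bears it (a point fixed in the world has none). Each returns a list of dicts, best first, with "score" (0 to 1); they miss things now and then, are a little off and sometimes report something else, mostly with a low value. They report only what shows in the picture. A call takes as long as a camera call. They do not tell look-alikes from the thing itself.
- r.look_for(picture, target): "bbox" ([left, top, right, bottom] in pixels, round what is visible of it).
- r.outline_of(picture, target): "region" (384x512 bool, what is visible of it) and "bbox" ([left, top, right, bottom] in pixels, round what is visible of it).
The state is a dict: "time": time; "joint_pos": joint angles; "qd": joint speeds; "joint_efforts": joint torques, N m; "tool_pos": TCP position; "tcp_rot": TCP orientation; "ft_force": force on the tool from outside, world axes, zero at the start; "wrist_torque": the same for the moment, N m; "finger_gap": finger opening in mm; "grip_force": force on a finger pad.
Only numpy, scipy, OpenCV 4.12 (cv2) and the standard library are available. Lean on these libraries where they do the work, as an engineer would, in place of code of your own. Each camera call takes 0.05 s, during which the arm holds its last target. There are 200 camera calls.

## Working session

There is one attempt and no reset: what is moved stays moved. The work goes in short steps, Python scripts to look and compute and a shell command to move; the robot and the scene stay as the last step left them, time stands still between calls to the robot, and variables do not carry over. Pictures are saved under pics/ and viewed, at most 14 in all, crops included, and the job is handed in when it is done.

```bash
ls; mkdir -p pics; cat > h.py <<'E'
import numpy as np, cv2
from bench import r
def snap(n,name=None):
    p=r.snapshot(n)
    if name: cv2.imwrite('pics/'+name+'.png',np.ascontiguousarray(p['pixels'][:,:,::-1]))
    return p
def world(p):
    """HxWx3 world coordinates of each pixel"""
    K=p['K'];h,w=p['range_z'].shape
    u,v=np.meshgrid(np.arange(w),np.arange(h))
    xd=(u-K[0,2])/K[0,0];yd=(v-K[1,2])/K[1,1]
    x,y=xd.copy(),yd.copy()
    for _ in range(10):
        f=1+p['k1']*(x*x+y*y);x=xd/f;y=yd/f
    z=p['range_z'];P=np.stack([x*z,y*z,z],-1)
    R=cv2.Rodrigues(np.array(p['rvec'],float))[0]
    return (P-np.array(p['tvec']).ravel())@R
E
python3 - <<'E'
from h import *
s=r.sense();print({k:np.round(v,2).tolist() for k,v in s.items()}, r.pinch_z)
p=snap('top','t0');q=snap('side','s0')
for n,a in (('top',p),('side',q)):
    R=cv2.Rodrigues(np.array(a['rvec'],float))[0];print(n,(-R.T@np.ravel(a['tvec'])).round(),a['K'][0,0],a['k1'])
W=world(p);Ws=world(q)
for t in ['tray','round1','reel1','sanding_block','flux_tin','bench_block','scrub_brush','phone','spectacles','pliers']:
    for nm,pp,WW in(('top',p,W),('side',q,Ws)):
      for d in r.outline_of(pp,t):
        m=d['region']&(pp['range_z']>0);P=WW[m]
        print(t,nm,round(d['score'],2),np.round(d['bbox']).astype(int).tolist(),np.median(P,0).round().tolist() if len(P) else None, m.sum())
E
```

```text
pics
{'time': 0.0, 'joint_pos': [70.51, 7.52, 85.33, -0.0, 87.26, -4.89], 'qd': [-0.08, 0.01, 0.02, -0.01, 0.08, -0.02], 'joint_efforts': [-0.0, -56.94, -50.05, -0.0, 0.02, 0.0], 'tool_pos': [151.03, 580.11, 230.21], 'tcp_rot': [-179.89, -0.01, 165.4], 'ft_force': [0.81, -0.25, -0.45], 'wrist_torque': [-0.02, -0.0, -0.0], 'grip_force': 0.0, 'finger_gap': 85.49} 18.700000000000003
top [ 364.  -45. 1019.] 382.9141579798535 -0.0058997751584371
side [ 162. -877.  710.] 347.34320342580224 -0.10497507251737266
tray top 0.76 [190, 102, 307, 178] [607.0, -26.0, 7.0] 5944
tray top 0.18 [86, 194, 101, 214] [443.0, 376.0, 36.0] 333
tray side 0.93 [262, 147, 327, 214] [606.0, -32.0, 21.0] 2783
round1 top 0.87 [331, 161, 347, 184] [511.0, -264.0, 36.0] 312
round1 top 0.86 [284, 241, 305, 265] [312.0, -135.0, 37.0] 288
round1 top 0.77 [408, 218, 433, 233] [376.0, -459.0, 35.0] 372
round1 top 0.64 [83, 196, 99, 214] [443.0, 375.0, 36.0] 316
round1 top 0.63 [324, 240, 342, 263] [307.0, -237.0, 37.0] 294
round1 top 0.55 [321, 198, 344, 222] [415.0, -239.0, 36.0] 342
round1 side 0.97 [268, 290, 291, 3
[... 433 characters left out ...]
 202, 190, 221] [423.0, 139.0, 30.0] 232
sanding_block top 0.93 [114, 163, 135, 189] [514.0, 295.0, 25.0] 353
sanding_block side 0.71 [233, 132, 243, 144] [513.0, 285.0, 22.0] 121
sanding_block side 0.52 [322, 219, 342, 234] [615.0, -286.0, 29.0] 218
scrub_brush top 0.85 [332, 121, 354, 145] [618.0, -278.0, 27.0] 305
scrub_brush side 0.72 [326, 221, 342, 235] [617.0, -287.0, 29.0] 199
phone top 0.61 [230, 192, 291, 220] [434.0, -57.0, 9.0] 1617
phone side 0.61 [232, 179, 263, 214] [435.0, -69.0, 9.0] 722
spectacles top 0.45 [105, 256, 116, 266] [295.0, 332.0, 15.0] 19
pliers top 0.9 [365, 239, 409, 261] [299.0, -380.0, 11.0] 270
pliers side 0.67 [236, 271, 249, 309] [301.0, -382.0, 12.0] 295
```

```bash
python3 - <<'E'
import cv2
a=cv2.imread('pics/t0.png');c=a[85:285,60:460];cv2.imwrite('pics/t0c.png',cv2.resize(c,(800,400),interpolation=cv2.INTER_CUBIC))
a=cv2.imread('pics/s0.png');c=a[100:340,190:390];cv2.imwrite('pics/s0c.png',cv2.resize(c,(500,600),interpolation=cv2.INTER_CUBIC))
E
```

```text
(no output)
```

View pics/t0c.png

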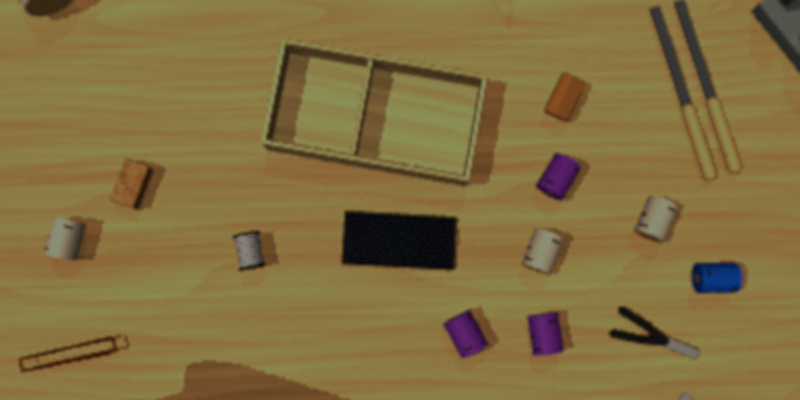

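View pics/s0c.png

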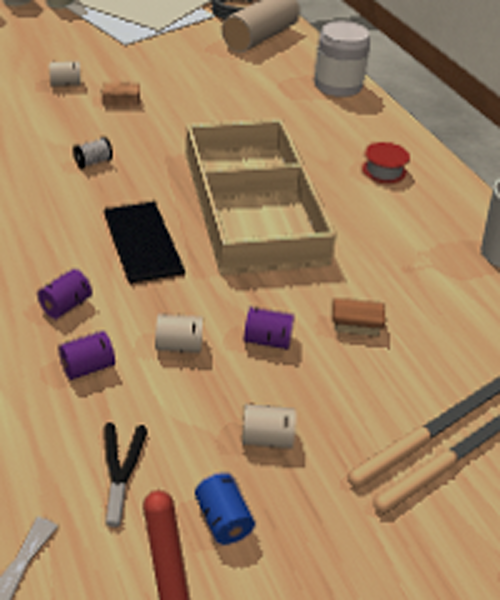

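The crops show the following (top-view full-picture pixels):
- White rounds: (92,204), (332,210) and (388,193).
- Look-alikes: purple at (340,173), (292,252) and (333,251); blue at (418,223).
- Reel: (184,210). Sanding block: (126,177). Brush: (342,133).
- Side view: a red-topped, spool-like thing at about (345,165). I need to check whether it is the tin.

I choose the three pale-bark cylinders and will check them in a close crop.

```bash
python3 - <<'E'
from h import *
p=snap('top','t1');q=snap('side','s1');W=world(p);Ws=world(q)
for v,u in((162,340),(165,345),(170,345),(158,345)): print('red',Ws[v,u].round())
for t in ['flux_tin','bench_block','reel1']:
    for nm,pp in(('top',p),('side',q)):
        for d in r.look_for(pp,t): print(t,nm,round(d['score'],2),np.round(d['bbox']).tolist())
a=p['pixels'][:,:,::-1];cs=[cv2.resize(a[y-20:y+20,x-20:x+20],(260,260),interpolation=cv2.INTER_CUBIC) for x,y in((92,204),(332,210),(388,193),(184,210),(126,177),(342,133))]
cv2.imwrite('pics/close.png',np.vstack([np.hstack(cs[:3]),np.hstack(cs[3:])]))
# tops with height map: cylinders: points above z>0.6h ; min-area rect
def obj(c,rad,zlo):
    d=np.hypot(W[...,0]-c[0],W[...,1]-c[1]);m=(d<rad)&(W[...,2]>zlo)&(p['range_z']>0)
    P=W[m];rc=cv2.minAreaRect(P[:,:2].astype(np.float32))
    return P.shape[0],np.round(rc[0],1),np.round(rc[1],1),round(rc[2],1),np.percentile(P[:,2],90).round(1)
for n,c,zl in(('rA',(443,375),15),('rB',(415,-239),15),('rC',(451,-401),15),('reel',(423,139),12),('sand',(514,295),12),('brush',(618,-278),12),('tray',(607,-30),38)):
    print(n,obj(c,175 if n=='tray' else 45,zl))
E
```

```text
red [803. -11.  31.]
red [811. -33.  30.]
red [811. -38.  12.]
red [835.   8.  30.]
bench_block top 0.63 [231.0, 188.0, 288.0, 218.0]
reel1 top 0.68 [178.0, 200.0, 191.0, 220.0]
reel1 top 0.16 [193.0, 106.0, 303.0, 178.0]
reel1 side 0.58 [220.0, 155.0, 237.0, 164.0]
reel1 side 0.52 [209.0, 127.0, 222.0, 136.0]
rA (323, array([444.6, 381.5]), array([40.2, 51.2]), 76.1, np.float64(40.3))
rB (318, array([ 414.3, -241.3]), array([39.9, 51. ]), 67.0, np.float64(40.4))
rC (329, array([ 453. , -391.5]), array([40., 51.]), 62.6, np.float64(39.8))
reel (231, array([423.9, 140.5]), array([46.1, 34.8]), 10.9, np.float64(34.4))
sand (317, array([515.5, 297.8]), array([34.7, 59.1]), 69.7, np.float64(27.8))
brush (294, array([ 619.2, -279.6]), array([34.1, 59.1]), 62.2, np.float64(29.5))
tray (1071, array([601.6, -26.7]), array([272.3, 142.8]), 78.3, np.float64(52.2))
```

View pics/close.png

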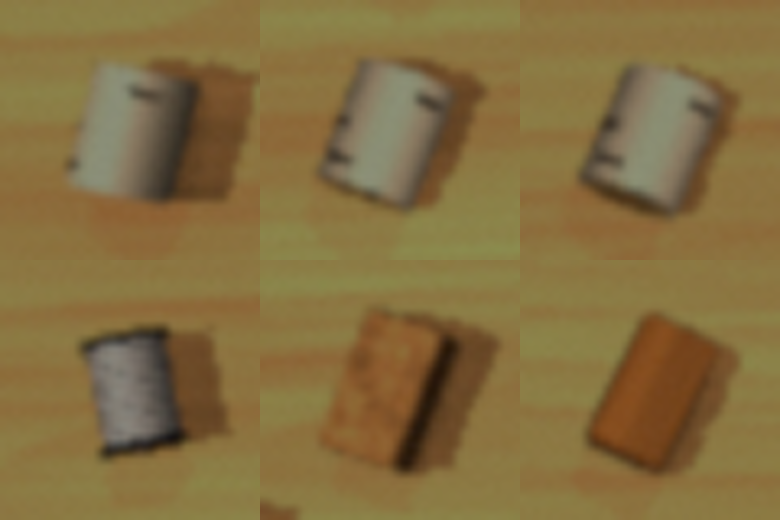

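View pics/t1.png

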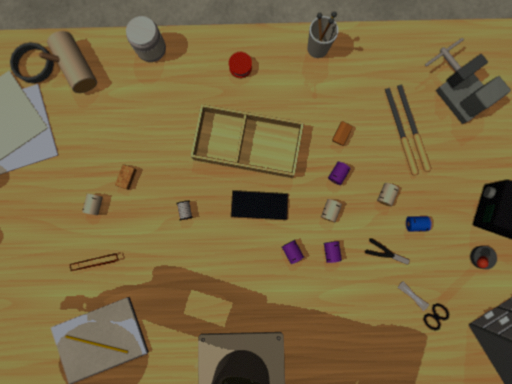

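View pics/s1.png

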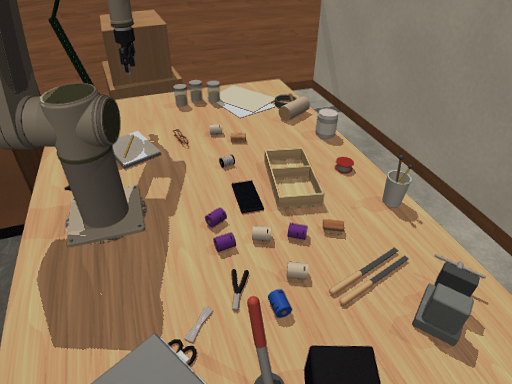

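Close crop: the three pale bark cylinders are plain white birch, and the single reel, the cork block and the brush match their descriptions. The red thing is about 62 mm wide and 30 mm high, so it is not the tin. There is no tin and no steel block, so the job is 3 rounds, 1 reel, the cork block and the brush.

```bash
cat >> h.py <<'E'
TR=np.array([601.6,-26.7]);TY=-11.7
def tray(x,y,c=TR):
    a=np.radians(TY);return c+np.array([[np.cos(a),-np.sin(a)],[np.sin(a),np.cos(a)]])@[x,y]
def plan(*poses):
    """shift (m) and turn (rad) in tool axes for a chain of x,y,z,yaw from the measured pose"""
    s=r.sense();cur=list(s['tool_pos'])+[s['tcp_rot'][2]]
    print('at',np.round(cur,1),np.round(s['tcp_rot'],1),'gap',round(s['finger_gap'],1),'t',round(s['time'],1))
    for t in poses:
        y=np.radians(cur[3]);d=np.array(t[:3])-cur[:3];th=-((t[3]-cur[3]+180)%360-180)
        v=[d[0]*np.cos(y)+d[1]*np.sin(y),d[0]*np.sin(y)-d[1]*np.cos(y),-d[2]]
        print(np.round(np.array(v)/1000,4).tolist(),round(np.radians(th),3),'rows',round(max(np.linalg.norm(v)/62.5,abs(th)/10.7),1));cur=t
E
python3 - <<'E'
from h import *
x,y=444.6,381.5;tx=tray(-44,75);print(tx,tray(44,75),tray(0,75),tray(0,-58))
plan((x,y,110,76.1),(x,y,4,76.1),(x,y,130,76.1),(*tx,130,-11.7),(*tx,10,-11.7))
E
```

```text
[573.72324348  55.66435179] [659.89485082  37.8190698 ] [616.80904715  46.7417108 ] [589.83833687 -83.49492302]
at [151.2 580.6 231.3 165.4] [-180.    -0.   165.4] gap 85.2 t 1.5
[-0.3341, -0.1188, 0.1213] 1.559 rows 8.3
[0.0, 0.0, 0.106] -0.0 rows 1.7
[0.0, 0.0, -0.126] -0.0 rows 2.0
[-0.2853, 0.2036, -0.0] 1.532 rows 8.2
[0.0, -0.0, 0.12] -0.0 rows 1.9
```

```bash
python3 -m jog '[-0.334,-0.119,0.121,0,0,1.559,-0.334,-0.119,0.121,0,0,1.559,-0.334,-0.119,0.121,0,0,1.559,-0.334,-0.119,0.121,0,0,1.559,-0.334,-0.119,0.121,0,0,1.559,-0.334,-0.119,0.121,0,0,1.559,-0.334,-0.119,0.121,0,0,1.559,-0.334,-0.119,0.121,0,0,1.559]' 1 50
python3 - <<'E'
from h import *
x,y=444.6,381.5
plan((x,y,110,76.1),(x,y,4,76.1))
E
```

```text
time: 2.5
tool_pos: [445.1, 380.3, 109.7]
tcp_rot: [-180.0, 0.0, 79.0]
ft_force: [0.1, -0.2, 0.1]
finger_gap: 85.0
grip_force: 0.0
at [445.1 380.3 109.7  79. ] [-180.    0.   79.] gap 85.0 t 2.5
[0.0011, -0.0007, -0.0003] 0.05 rows 0.3
[0.0, 0.0, 0.106] -0.0 rows 1.7
```

```bash
python3 -m jog '[0.001,-0.001,0,0,0,0.05,0.001,-0.001,0.05,0,0,0.05,0.001,-0.001,0.09,0,0,0.05,0.001,-0.001,0.106,0,0,0.05,0.001,-0.001,0.106,0,0,0.05]'
python3 -m jog '[0,0,0,0,0,0,0,0,0,0,0,0,0,0,0,0,0,0,0,0,0,0,0,0,0,0,0,0,0,0,0,0,0,0,0,0,0,0,0,0,0,0]' -1 50
python3 -m jog '[0,0,-0.04,0,0,0,0,0,-0.08,0,0,0,0,0,-0.126,0,0,0,0,0,-0.126,0,0,0]'
python3 - <<'E'
from h import *
tx=tray(-44,75)
plan((*tx,130,-11.7),(*tx,10,-11.7))
E
```

```text
time: 3.12
tool_pos: [443.0, 382.0, 3.5]
tcp_rot: [-179.9, 0.1, 76.6]
ft_force: [-0.4, -0.2, 0.6]
finger_gap: 85.4
grip_force: 0.0
time: 4.0
tool_pos: [445.0, 383.5, 6.5]
tcp_rot: [179.9, -0.2, 76.6]
ft_force: [-0.8, 0.1, 6.5]
finger_gap: 49.3
grip_force: 51.4
time: 4.5
tool_pos: [446.7, 384.7, 136.6]
tcp_rot: [179.6, -0.4, 76.6]
ft_force: [0.2, 0.1, -0.2]
finger_gap: 49.2
grip_force: 52.1
at [446.7 384.7 136.6  76.6] [179.6  -0.4  76.6] gap 49.2 t 4.5
[-0.2906, 0.1998, 0.0066] 1.541 rows 8.3
[0.0, -0.0, 0.12] -0.0 rows 1.9
```

```bash
python3 -m jog '[0,0,0,0,0,0]'; python3 - <<'E'
from h import *
tx=tray(-44,75);r.snapshot('side')
plan((*tx,130,-11.7),(*tx,10,-11.7))
s=r.sense();print(s['joint_efforts'],s['qd'])
E
```

```text
time: 4.62
tool_pos: [443.7, 382.5, 130.6]
tcp_rot: [180.0, -0.0, 76.6]
ft_force: [0.3, -0.2, -1.4]
finger_gap: 49.1
grip_force: 52.1
at [443.1 382.1 129.4  76.6] [-1.80e+02  1.00e-01  7.66e+01] gap 49.2 t 4.7
[-0.2872, 0.2028, -0.0006] 1.541 rows 8.3
[0.0, -0.0, 0.12] -0.0 rows 1.9
[ 1.08942461e-05 -5.82528520e+01 -4.95788133e+01 -8.62512679e-04
 -5.50094352e-02  1.79709150e-05] [-0.0452309   1.02915695  0.6780363  -0.04429108 -0.00138358 -0.00505248]
```

```bash
python3 -m jog '[-0.287,0.203,0,0,0,1.541,-0.287,0.203,0,0,0,1.541,-0.287,0.203,0,0,0,1.541,-0.287,0.203,0,0,0,1.541,-0.287,0.203,0,0,0,1.541,-0.287,0.203,0,0,0,1.541,-0.287,0.203,0,0,0,1.541,-0.287,0.203,0,0,0,1.541]'
python3 -m jog '[0,0,0,0,0,0,0,0,0,0,0,0]'
python3 - <<'E'
from h import *
tx=tray(-44,75);r.snapshot('side')
plan((*tx,130,-11.7),(*tx,10,-11.7))
E
```

```text
time: 5.68
tool_pos: [573.4, 55.3, 128.1]
tcp_rot: [180.0, 0.2, -9.8]
ft_force: [0.4, 0.8, -0.3]
finger_gap: 49.5
grip_force: 52.1
time: 5.92
tool_pos: [573.9, 56.3, 129.3]
tcp_rot: [180.0, 0.1, -9.1]
ft_force: [-0.2, -0.5, 0.2]
finger_gap: 49.2
grip_force: 52.1
at [574.   56.4 129.5  -9.1] [ 1.8e+02  1.0e-01 -9.1e+00] gap 49.3 t 6.0
[-0.0002, 0.0008, -0.0005] 0.045 rows 0.2
[0.0, -0.0, 0.12] -0.0 rows 1.9
```

```bash
python3 -m jog '[0,0,0,0,0,0.045,0,0.001,0.05,0,0,0.045,0,0.001,0.09,0,0,0.045,0,0.001,0.108,0,0,0.045,0,0.001,0.118,0,0,0.045,0,0.001,0.118,0,0,0.045,0,0.001,0.118,0,0,0.045]'
python3 -m jog '[0,0,0,0,0,0,0,0,0,0,0,0,0,0,0,0,0,0,0,0,0,0,0,0]' 0.45
python3 -m jog '[0,0,-0.02,0,0,0,0,0,-0.06,0,0,0,0,0,-0.12,0,0,0,0,0,-0.12,0,0,0]'
python3 - <<'E'
from h import *
x,y=414.3,-241.3
plan((x,y,130,67),(x,y,4,67))
E
```

```text
time: 6.85
tool_pos: [575.7, 55.2, 12.7]
tcp_rot: [-180.0, -0.2, -11.8]
ft_force: [7.6, -0.8, -4.5]
finger_gap: 49.1
grip_force: 52.5
time: 7.35
tool_pos: [574.2, 55.3, 12.2]
tcp_rot: [180.0, 0.0, -11.9]
ft_force: [-0.5, 0.1, 0.3]
finger_gap: 62.0
grip_force: 0.0
time: 7.85
tool_pos: [579.1, 55.3, 140.8]
tcp_rot: [-179.8, -0.7, -11.9]
ft_force: [0.8, 0.3, -1.3]
finger_gap: 62.2
grip_force: 0.0
at [579.1  55.3 140.8 -11.9] [-179.8   -0.7  -11.9] gap 62.2 t 7.8
[-0.1, 0.3243, 0.0108] -1.377 rows 7.4
[0.0, 0.0, 0.126] 0.0 rows 2.0
```

```bash
python3 -m jog '[-0.096,0.323,0,0,0,-1.377,-0.096,0.323,0,0,0,-1.377,-0.096,0.323,0,0,0,-1.377,-0.096,0.323,0,0,0,-1.377,-0.096,0.323,0,0,0,-1.377,-0.096,0.323,0,0,0,-1.377,-0.096,0.323,0,0,0,-1.377,-0.096,0.323,0,0,0,-1.377]' 1
python3 -m jog '[0,0,0,0,0,0,0,0,0,0,0,0,0,0,0,0,0,0]'
python3 - <<'E'
from h import *
p=snap('top','t2');W=world(p)
def obj(c,rad,zlo):
    d=np.hypot(W[...,0]-c[0],W[...,1]-c[1]);m=(d<rad)&(W[...,2]>zlo)&(W[...,2]<70)&(p['range_z']>0)
    P=W[m];rc=cv2.minAreaRect(P[:,:2].astype(np.float32));print(np.round(rc[0],1),np.round(rc[1],1),round(rc[2],1))
obj(tray(-44,75),32,28)
for c in((515,298),(619,-280)):obj(c,60,12)
x,y=414.3,-241.3
plan((x,y,130,67),(x,y,4,67))
c=p['pixels'][90:190,180:320,::-1];cv2.imwrite('pics/c2.png',cv2.resize(c,(700,500),interpolation=cv2.INTER_CUBIC))
a=np.radians(TY);P=W[(p['range_z']>0)]-[*TR,0];Q=P[:,:2]@np.array([[np.cos(a),-np.sin(a)],[np.sin(a),np.cos(a)]])
m=(abs(Q[:,0])<62)&(Q[:,1]>25)&(Q[:,1]<125)&(P[:,2]>15);print('in tray x',np.percentile(Q[m,0],[2,98]),'y',np.percentile(Q[m,1],[2,98]),P[m,2].max())
E
```

```text
time: 8.85
tool_pos: [413.1, -242.0, 133.0]
tcp_rot: [180.0, 0.0, 67.2]
ft_force: [0.0, 0.2, -0.3]
finger_gap: 85.2
grip_force: 0.0
time: 9.22
tool_pos: [413.8, -240.7, 132.4]
tcp_rot: [180.0, 0.0, 66.9]
ft_force: [0.3, -0.3, -0.0]
finger_gap: 84.9
grip_force: 0.0
[569.4  56.1] [51.1 45.9] 78.8
[515.6 298. ] [35.8 59. ] 70.1
[ 619.1 -279.5] [33.9 60.1] 62.3
at [ 413.8 -240.8  132.4   66.9] [180.    0.   66.9] gap 85.1 t 9.3
[-0.0003, 0.0007, 0.0024] -0.002 rows 0.0
[0.0, 0.0, 0.126] 0.0 rows 2.0
in tray x [-61.35209296 -27.22826665] y [49.42282679 98.81478253] 49.32958223166052
```

View pics/c2.png

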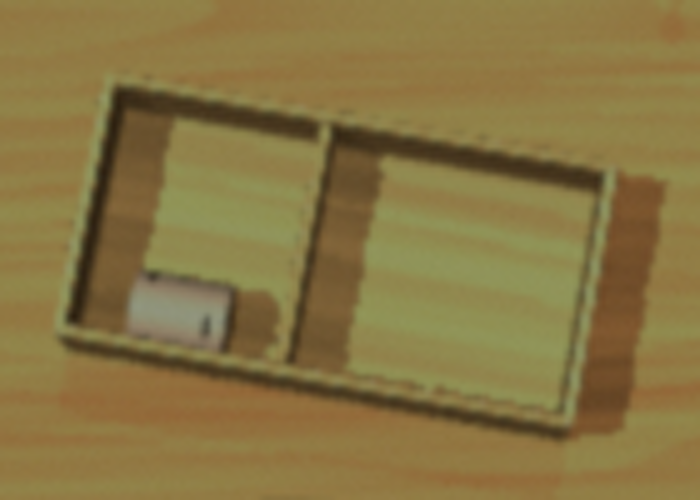

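The round lies along the tray by the -x wall of the small bay, at crop (180,312). Now round B.

```bash
python3 -m jog '[0,0.001,0.05,0,0,0,0,0.001,0.09,0,0,0,0,0.001,0.115,0,0,0,0,0.001,0.127,0,0,0,0,0.001,0.127,0,0,0]'
python3 -m jog '[0,0,0,0,0,0,0,0,0,0,0,0,0,0,0,0,0,0,0,0,0,0,0,0,0,0,0,0,0,0,0,0,0,0,0,0,0,0,0,0,0,0]' -1 50
python3 -m jog '[0,0,-0.02,0,0,0,0,0,-0.07,0,0,0,0,0,-0.11,0,0,0,0,0,-0.125,0,0,0,0,0,-0.125,0,0,0,0,0,-0.125,0,0,0]'
python3 - <<'E'
from h import *
tx=tray(43,75)
plan((*tx,130,-11.7),(*tx,12,-11.7))
E
```

```text
time: 9.9
tool_pos: [414.3, -241.0, 4.9]
tcp_rot: [-179.9, -0.0, 67.0]
ft_force: [-0.2, -0.6, 1.1]
finger_gap: 85.3
grip_force: 0.0
time: 10.78
tool_pos: [415.7, -242.1, 6.8]
tcp_rot: [179.8, 0.0, 67.0]
ft_force: [-1.0, 0.8, 6.2]
finger_gap: 49.4
grip_force: 51.7
time: 11.52
tool_pos: [413.7, -240.7, 128.4]
tcp_rot: [-179.8, -0.0, 67.0]
ft_force: [-1.1, -0.2, -1.1]
finger_gap: 49.7
grip_force: 51.9
at [ 413.7 -240.7  128.4   67. ] [-179.8   -0.    67. ] gap 49.7 t 11.5
[0.3524, 0.1167, -0.0016] 1.373 rows 7.4
[0.0, -0.0, 0.118] -0.0 rows 1.9
```

```bash
python3 -m jog '[0.352,0.117,-0.002,0,0,1.373,0.352,0.117,-0.002,0,0,1.373,0.352,0.117,-0.002,0,0,1.373,0.352,0.117,-0.002,0,0,1.373,0.352,0.117,-0.002,0,0,1.373,0.352,0.117,-0.002,0,0,1.373,0.352,0.117,-0.002,0,0,1.373,0.352,0.117,-0.002,0,0,1.373]'
python3 -m jog '[0,0,0,0,0,0,0,0,0,0,0,0,0,0,0,0,0,0]'
python3 - <<'E'
from h import *
tx=tray(43,75);r.snapshot('side')
plan((*tx,130,-11.7),(*tx,12,-11.7))
E
```

```text
time: 12.52
tool_pos: [659.3, 38.9, 128.9]
tcp_rot: [180.0, 0.2, -11.9]
ft_force: [0.2, -1.6, -0.6]
finger_gap: 49.2
grip_force: 51.7
time: 12.9
tool_pos: [659.7, 36.4, 131.9]
tcp_rot: [180.0, 0.0, -11.6]
ft_force: [0.5, -0.6, -0.4]
finger_gap: 49.5
grip_force: 51.8
at [659.8  36.4 132.2 -11.7] [180.    0.  -11.7] gap 49.4 t 12.9
[-0.0012, -0.0014, 0.0022] 0.001 rows 0.0
[0.0, -0.0, 0.118] -0.0 rows 1.9
```

```bash
python3 -m jog '[-0.001,-0.001,0.05,0,0,0,-0.001,-0.001,0.09,0,0,0,-0.001,-0.001,0.11,0,0,0,-0.001,-0.001,0.119,0,0,0,-0.001,-0.001,0.119,0,0,0,-0.001,-0.001,0.119,0,0,0]'
python3 -m jog '[0,0,0,0,0,0,0,0,0,0,0,0,0,0,0,0,0,0,0,0,0,0,0,0]' 0.45
python3 -m jog '[0,0,-0.02,0,0,0,0,0,-0.06,0,0,0,0,0,-0.1,0,0,0,0,0,-0.118,0,0,0,0,0,-0.118,0,0,0,0,0,-0.118,0,0,0]'
python3 - <<'E'
from h import *
x,y=453,-391.5
plan((x,y,130,62.6),(x,y,7,62.6))
E
```

```text
time: 13.7
tool_pos: [660.7, 37.9, 15.1]
tcp_rot: [-180.0, -0.2, -11.7]
ft_force: [-0.6, 1.0, -0.7]
finger_gap: 49.4
grip_force: 52.2
time: 14.2
tool_pos: [659.2, 38.0, 13.3]
tcp_rot: [180.0, -0.0, -11.7]
ft_force: [0.1, -0.0, 0.6]
finger_gap: 61.7
grip_force: 0.0
time: 14.95
tool_pos: [658.1, 38.0, 129.3]
tcp_rot: [180.0, 0.2, -11.7]
ft_force: [-0.3, -0.1, -0.9]
finger_gap: 62.1
grip_force: 0.0
at [658.1  38.  129.3 -11.7] [180.    0.2 -11.7] gap 62.1 t 14.9
[-0.1138, 0.4622, -0.0007] -1.297 rows 7.6
[0.0, 0.0, 0.123] -0.0 rows 2.0
```

```bash
python3 -m jog '[-0.114,0.462,0,0,0,-1.297,-0.114,0.462,0,0,0,-1.297,-0.114,0.462,0,0,0,-1.297,-0.114,0.462,0,0,0,-1.297,-0.114,0.462,0,0,0,-1.297,-0.114,0.462,0,0,0,-1.297,-0.114,0.462,0,0,0,-1.297,-0.114,0.462,0,0,0,-1.297]' 1
python3 -m jog '[0,0,0,0,0,0,0,0,0,0,0,0,0,0,0,0,0,0]'
cat >> h.py <<'E'
def intray(p,ys,zlo=15,xs=(-62,62)):
    W=world(p);a=np.radians(TY);P=W[p['range_z']>0]-[*TR,0]
    Q=P[:,:2]@np.array([[np.cos(a),-np.sin(a)],[np.sin(a),np.cos(a)]])
    m=(Q[:,0]>xs[0])&(Q[:,0]<xs[1])&(Q[:,1]>ys[0])&(Q[:,1]<ys[1])&(P[:,2]>zlo)
    return np.c_[Q[m],P[m,2]]
E
python3 - <<'E'
from h import *
p=snap('top','t3');T=intray(p,(25,125),28)
for s in(-1,1):
    t=T[np.sign(T[:,0])==s];print(s,len(t),np.percentile(t,[1,50,99],axis=0).round(1).tolist())
x,y=453,-391.5
plan((x,y,130,62.6),(x,y,7,62.6))
E
```

```text
time: 15.95
tool_pos: [451.9, -391.8, 128.9]
tcp_rot: [-179.8, -0.1, 62.8]
ft_force: [0.8, -0.6, -0.1]
finger_gap: 85.6
grip_force: 0.0
time: 16.32
tool_pos: [454.2, -389.6, 130.3]
tcp_rot: [-179.9, -0.1, 62.7]
ft_force: [0.5, 0.2, -0.5]
finger_gap: 85.2
grip_force: 0.0
-1 269 [[-61.6, 49.5, 31.1], [-46.1, 73.9, 43.0], [-26.3, 99.9, 49.3]]
1 289 [[22.7, 50.0, 29.1], [39.0, 74.4, 42.4], [60.7, 99.8, 48.6]]
at [ 454.5 -389.7  130.6   62.7] [-179.9   -0.    62.7] gap 85.1 t 16.4
[-0.0023, -0.0005, 0.0006] 0.002 rows 0.0
[0.0, 0.0, 0.123] -0.0 rows 2.0
```

```bash
python3 -m jog '[-0.001,-0.001,0.05,0,0,0,-0.001,-0.001,0.09,0,0,0,-0.001,-0.001,0.113,0,0,0,-0.001,-0.001,0.123,0,0,0,-0.001,-0.001,0.123,0,0,0]'
python3 -m jog '[0,0,0,0,0,0,0,0,0,0,0,0,0,0,0,0,0,0,0,0,0,0,0,0,0,0,0,0,0,0,0,0,0,0,0,0,0,0,0,0,0,0]' -1 50
python3 -m jog '[0,0,-0.02,0,0,0,0,0,-0.07,0,0,0,0,0,-0.11,0,0,0,0,0,-0.125,0,0,0,0,0,-0.125,0,0,0,0,0,-0.125,0,0,0]'
python3 - <<'E'
from h import *
tx=tray(-2,75)
plan((*tx,130,-11.7),(*tx,14,-11.7))
E
```

```text
time: 17.0
tool_pos: [452.8, -390.9, 8.1]
tcp_rot: [-180.0, -0.0, 62.7]
ft_force: [-0.1, 0.0, -0.0]
finger_gap: 85.4
grip_force: 0.0
time: 17.88
tool_pos: [453.5, -392.7, 10.0]
tcp_rot: [179.8, 0.0, 62.6]
ft_force: [0.6, 1.1, 6.4]
finger_gap: 49.0
grip_force: 51.9
time: 18.62
tool_pos: [451.7, -390.8, 131.3]
tcp_rot: [-179.8, -0.1, 62.6]
ft_force: [0.2, 0.1, -1.0]
finger_gap: 49.2
grip_force: 51.8
at [ 451.7 -390.8  131.3   62.6] [-1.798e+02 -1.000e-01  6.260e+01] gap 49.2 t 18.6
[0.4639, -0.0566, 0.0013] 1.297 rows 7.5
[0.0, -0.0, 0.116] -0.0 rows 1.9
```

```bash
python3 -m jog '[0.464,-0.057,0,0,0,1.297,0.464,-0.057,0,0,0,1.297,0.464,-0.057,0,0,0,1.297,0.464,-0.057,0,0,0,1.297,0.464,-0.057,0,0,0,1.297,0.464,-0.057,0,0,0,1.297,0.464,-0.057,0,0,0,1.297,0.464,-0.057,0,0,0,1.297]'
python3 -m jog '[0,0,0,0,0,0,0,0,0,0,0,0,0,0,0,0,0,0]'
python3 - <<'E'
from h import *
tx=tray(-2,75);r.snapshot('side')
plan((*tx,130,-11.7),(*tx,15,-11.7))
E
```

```text
time: 19.62
tool_pos: [614.4, 48.4, 130.8]
tcp_rot: [180.0, 0.2, -11.9]
ft_force: [1.0, -0.7, 0.4]
finger_gap: 49.1
grip_force: 51.8
time: 20.0
tool_pos: [614.6, 45.2, 132.2]
tcp_rot: [180.0, 0.1, -11.8]
ft_force: [-0.4, -0.2, 0.1]
finger_gap: 49.1
grip_force: 51.9
at [614.8  45.1 132.6 -11.8] [ 1.80e+02  1.00e-01 -1.18e+01] gap 49.4 t 20.1
[-0.0004, -0.002, 0.0026] -0.002 rows 0.1
[0.0, -0.0, 0.115] -0.0 rows 1.8
```

```bash
python3 -m jog '[0,-0.002,0.05,0,0,0,0,-0.002,0.08,0,0,0,0,-0.002,0.1,0,0,0,0,-0.002,0.11,0,0,0,0,-0.002,0.117,0,0,0,0,-0.002,0.117,0,0,0]'
python3 -m jog '[0,0,0,0,0,0,0,0,0,0,0,0,0,0,0,0,0,0,0,0,0,0,0,0]' 0.45
python3 -m jog '[0,0,-0.02,0,0,0,0,0,-0.06,0,0,0,0,0,-0.1,0,0,0,0,0,-0.118,0,0,0,0,0,-0.118,0,0,0,0,0,-0.118,0,0,0]'
python3 - <<'E'
from h import *
x,y=423.9,140.5
plan((x,y,130,100.9),(x,y,130,-79.1))
E
```

```text
time: 20.8
tool_pos: [616.3, 48.4, 16.8]
tcp_rot: [-180.0, -0.0, -11.7]
ft_force: [-0.5, -0.2, -0.5]
finger_gap: 49.2
grip_force: 52.0
time: 21.3
tool_pos: [615.9, 48.5, 16.5]
tcp_rot: [-180.0, -0.0, -11.7]
ft_force: [0.1, -0.4, -0.6]
finger_gap: 61.9
grip_force: 0.0
time: 22.05
tool_pos: [614.7, 48.5, 132.4]
tcp_rot: [180.0, 0.1, -11.7]
ft_force: [0.4, -0.6, -1.2]
finger_gap: 62.0
grip_force: 0.0
at [614.7  48.5 132.4 -11.7] [ 1.80e+02  1.00e-01 -1.17e+01] gap 62.0 t 22.1
[-0.2055, -0.0514, 0.0024] -1.965 rows 10.5
[0.0, 0.0, -0.0] 3.142 rows 16.8
```

```bash
python3 -m jog '[-0.205,-0.051,0,0,0,-1.965,-0.205,-0.051,0,0,0,-1.965,-0.205,-0.051,0,0,0,-1.965,-0.205,-0.051,0,0,0,-1.965,-0.205,-0.051,0,0,0,-1.965,-0.205,-0.051,0,0,0,-1.965,-0.205,-0.051,0,0,0,-1.965,-0.205,-0.051,0,0,0,-1.965]' 1
python3 -m jog '[0,0,0,0,0,-0.47,0,0,0,0,0,-0.47,0,0,0,0,0,-0.47,0,0,0,0,0,-0.47,0,0,0,0,0,-0.47]'
python3 - <<'E'
from h import *
p=snap('top','t4')
cv2.imwrite('pics/c4.png',cv2.resize(p['pixels'][95:195,170:310,::-1],(700,500),interpolation=cv2.INTER_CUBIC))
T=intray(p,(35,115),22,(-68,68));h,e=np.histogram(T[:,0],np.arange(-66,68,4))
b=np.digitize(T[:,0],e)
for i in range(1,len(e)):
    if (b==i).any(): print(int(e[i-1]+2),np.median(T[b==i,2]).round(1),end=' | ')
x,y=423.9,140.5
plan((x,y,130,100.9),(x,y,11,100.9))
E
```

```text
time: 23.05
tool_pos: [424.0, 139.7, 132.1]
tcp_rot: [-179.8, 0.1, 74.6]
ft_force: [-0.6, -0.1, 0.3]
finger_gap: 85.4
grip_force: 0.0
time: 23.68
tool_pos: [424.7, 139.8, 133.3]
tcp_rot: [-179.9, 0.0, 101.0]
ft_force: [-0.0, 0.3, 0.5]
finger_gap: 85.3
grip_force: 0.0
-64 49.7 | -60 37.7 | -56 41.8 | -52 43.4 | -48 44.9 | -44 44.4 | -40 44.8 | -36 43.1 | -32 41.2 | -28 36.1 | -24 27.1 | -20 32.6 | -16 38.6 | -12 42.0 | -8 43.9 | -4 45.1 | 0 45.1 | 4 44.7 | 8 43.3 | 12 41.3 | 16 35.8 | 20 25.3 | 24 31.6 | 28 38.0 | 32 42.4 | 36 43.7 | 40 45.5 | 44 45.7 | 48 44.9 | 52 42.6 | 56 40.6 | 60 35.4 | 64 36.5 | at [424.9 139.9 133.5 101.1] [-179.9    0.   101.1] gap 85.3 t 23.7
[0.0008, -0.0009, 0.0035] 0.003 rows 0.1
[0.0, 0.0, 0.119] -0.0 rows 1.9
```

View pics/c4.png

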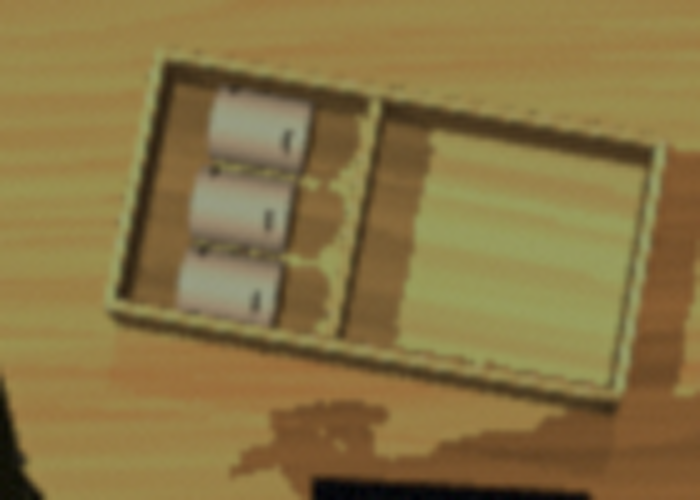

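Three rounds lie side by side, at crop (258,130), (242,210) and (228,290), with gaps at tray x ≈ -24 and +20. Now the reel.

```bash
python3 -m jog '[0.001,-0.001,0.05,0,0,0,0.001,-0.001,0.09,0,0,0,0.001,-0.001,0.115,0,0,0,0.001,-0.001,0.125,0,0,0,0.001,-0.001,0.125,0,0,0]'
python3 -m jog '[0,0,0,0,0,0,0,0,0,0,0,0,0,0,0,0,0,0,0,0,0,0,0,0,0,0,0,0,0,0,0,0,0,0,0,0,0,0,0,0,0,0]' -1 60
python3 -m jog '[0,0,-0.02,0,0,0,0,0,-0.07,0,0,0,0,0,-0.11,0,0,0,0,0,-0.135,0,0,0,0,0,-0.135,0,0,0,0,0,-0.135,0,0,0]'
python3 - <<'E'
from h import *
tx=tray(-24,75)
plan((*tx,140,168.3),(*tx,49,168.3))
E
```

```text
time: 24.35
tool_pos: [423.9, 140.7, 9.1]
tcp_rot: [-179.9, 0.0, 101.1]
ft_force: [0.0, -0.4, 0.3]
finger_gap: 85.8
grip_force: 0.0
time: 25.22
tool_pos: [425.5, 141.0, 10.8]
tcp_rot: [179.9, 0.0, 101.2]
ft_force: [-1.2, 1.1, 6.1]
finger_gap: 44.9
grip_force: 61.4
time: 25.98
tool_pos: [423.7, 140.6, 143.3]
tcp_rot: [-179.9, 0.0, 101.2]
ft_force: [-0.2, 1.1, -2.1]
finger_gap: 45.0
grip_force: 61.6
at [423.7 140.6 143.3 101.2] [-179.9    0.   101.2] gap 45.0 t 26.0
[-0.1202, 0.1492, 0.0033] -1.172 rows 6.3
[0.0, 0.0, 0.091] -0.0 rows 1.5
```

```bash
python3 -m jog '[-0.12,0.149,0.002,0,0,-1.172,-0.12,0.149,0.002,0,0,-1.172,-0.12,0.149,0.002,0,0,-1.172,-0.12,0.149,0.002,0,0,-1.172,-0.12,0.149,0.002,0,0,-1.172,-0.12,0.149,0.002,0,0,-1.172,-0.12,0.149,0.002,0,0,-1.172,-0.12,0.149,0.002,0,0,-1.172]'
python3 -m jog '[0,0,0,0,0,0,0,0,0,0,0,0,0,0,0,0,0,0]'
python3 - <<'E'
from h import *
tx=tray(-24,75);p=snap('side','s5')
cv2.imwrite('pics/c5.png',cv2.resize(p['pixels'][110:220,210:350,::-1],(700,550),interpolation=cv2.INTER_CUBIC))
plan((*tx,140,168.3),(*tx,49,168.3))
E
```

```text
time: 26.98
tool_pos: [592.4, 51.9, 140.0]
tcp_rot: [-180.0, -0.2, 168.3]
ft_force: [0.4, 0.4, -0.9]
finger_gap: 44.9
grip_force: 61.9
time: 27.35
tool_pos: [593.6, 51.9, 142.2]
tcp_rot: [-180.0, -0.0, 168.3]
ft_force: [0.3, 0.2, -0.4]
finger_gap: 44.6
grip_force: 61.9
at [593.7  51.9 142.3 168.3] [180.    0.  168.3] gap 45.0 t 27.4
[0.0003, -0.0004, 0.0023] 0.0 rows 0.0
[0.0, 0.0, 0.091] -0.0 rows 1.5
```

View pics/c5.png

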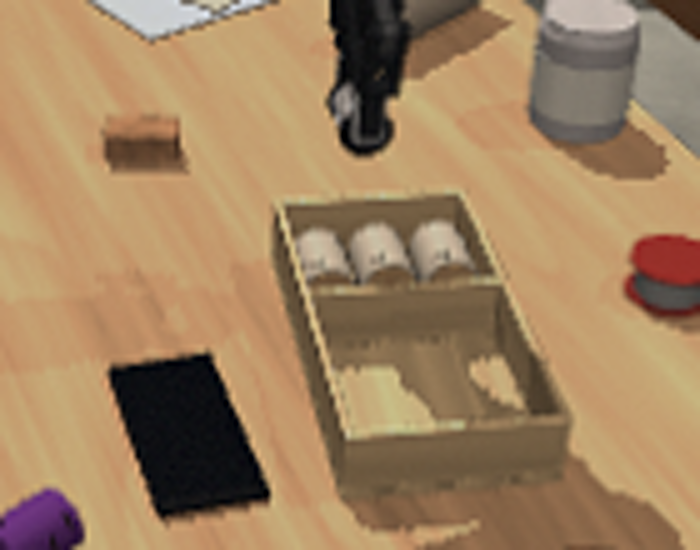

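The reel is held level above the small bay, at crop (365,130), and the three rounds are in place at (325,250), (378,250) and (438,245).

```bash
python3 -m jog '[0,0,0.04,0,0,0,0,0,0.07,0,0,0,0,0,0.085,0,0,0,0,0,0.089,0,0,0,0,0,0.093,0,0,0,0,0,0.093,0,0,0,0,0,0.093,0,0,0]'
python3 - <<'E'
from h import *
p=snap('side');plan()
print(r.sense()['ft_force'])
E
```

```text
time: 28.28
tool_pos: [594.8, 51.8, 50.7]
tcp_rot: [180.0, 0.1, 168.3]
ft_force: [0.7, -0.7, 2.8]
finger_gap: 44.9
grip_force: 62.0
at [594.8  51.9  50.7 168.3] [1.800e+02 1.000e-01 1.683e+02] gap 45.2 t 28.3
[ 1.87061992 -0.41695177  4.43163286]
```

```bash
python3 -m jog '[0,0,0,0,0,0,0,0,0,0,0,0,0,0,0,0,0,0,0,0,0,0,0,0]' 0.35
python3 -m jog '[0,0,-0.01,0,0,0,0,0,-0.03,0,0,0,0,0,-0.06,0,0,0,0,0,-0.085,0,0,0,0,0,-0.085,0,0,0,0,0,-0.085,0,0,0]'
python3 - <<'E'
from h import *
p=snap('side','s6')
cv2.imwrite('pics/c6.png',cv2.resize(p['pixels'][110:220,210:350,::-1],(700,550),interpolation=cv2.INTER_CUBIC))
x,y=515.6,298
plan((x,y,130,160),(x,y,10,160))
E
```

```text
time: 28.82
tool_pos: [593.5, 51.9, 49.1]
tcp_rot: [-180.0, -0.0, 168.3]
ft_force: [0.5, -0.3, 0.6]
finger_gap: 57.6
grip_force: 0.0
time: 29.58
tool_pos: [593.6, 51.9, 134.4]
tcp_rot: [180.0, 0.0, 168.3]
ft_force: [-0.8, -0.4, -0.9]
finger_gap: 57.6
grip_force: 0.0
at [593.1  51.9 133.6 168.3] [-1.800e+02 -1.000e-01  1.683e+02] gap 58.0 t 29.6
[0.1257, 0.2253, 0.0036] 0.145 rows 4.1
[0.0, 0.0, 0.12] 0.0 rows 1.9
```

View pics/c6.png

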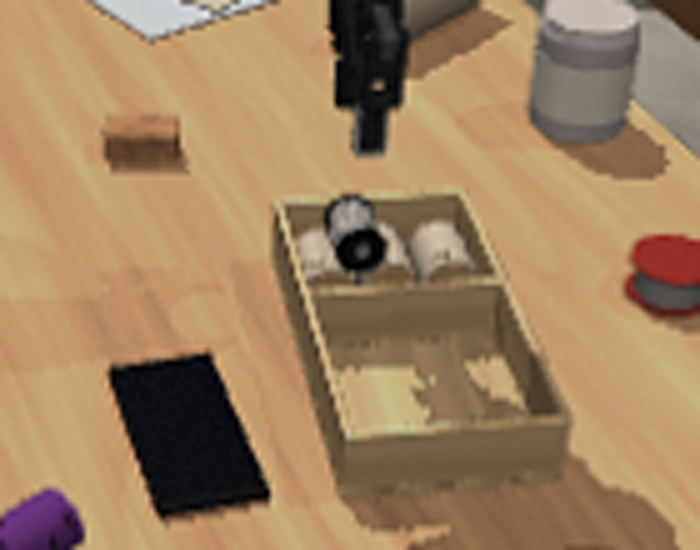

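The reel sits in the gap between the -x round and the middle round, at crop (355,235). The cork block is next.

```bash
python3 -m jog '[0.126,0.225,0.003,0,0,0.145,0.126,0.225,0.003,0,0,0.145,0.126,0.225,0.003,0,0,0.145,0.126,0.225,0.003,0,0,0.145,0.126,0.225,0.003,0,0,0.145,0.126,0.225,0.003,0,0,0.145,0.126,0.225,0.003,0,0,0.145]' 1
python3 - <<'E'
from h import *
p=snap('side')
for d in r.outline_of(p,'sanding_block')[:2]:
    m=d['region']&(p['range_z']>0);print(round(d['score'],2),np.median(world(p)[m],0).round())
plan((515.6,298,130,160),(515.6,298,5,160))
E
```

```text
time: 30.5
tool_pos: [516.1, 296.3, 130.7]
tcp_rot: [-179.9, -0.0, 159.9]
ft_force: [0.2, -0.3, -0.2]
finger_gap: 85.3
grip_force: 0.0
0.72 [512. 285.  21.]
0.71 [615.  26.  40.]
at [516.4 296.2 131.1 159.9] [-180.    -0.   159.9] gap 85.6 t 30.6
[0.0014, 0.0014, 0.0011] -0.002 rows 0.0
[0.0, 0.0, 0.125] 0.0 rows 2.0
```

Unmoved.

```bash
python3 -m jog '[0.001,-0.001,0.05,0,0,0,0.001,0,0.09,0,0,0,0.001,0.001,0.115,0,0,0,0.001,0.001,0.127,0,0,0,0.001,0.001,0.127,0,0,0]'
python3 -m jog '[0,0,0,0,0,0,0,0,0,0,0,0,0,0,0,0,0,0,0,0,0,0,0,0,0,0,0,0,0,0,0,0,0,0,0,0,0,0,0,0,0,0,0,0,0,0,0,0]' -1 50
python3 -m jog '[0,0,-0.02,0,0,0,0,0,-0.07,0,0,0,0,0,-0.11,0,0,0,0,0,-0.135,0,0,0,0,0,-0.135,0,0,0,0,0,-0.135,0,0,0]'
python3 - <<'E'
from h import *
tx=tray(0,-28)
plan((*tx,140,168.3),(*tx,13,168.3))
E
```

```text
time: 31.22
tool_pos: [515.1, 298.2, 3.9]
tcp_rot: [-179.9, -0.0, 160.0]
ft_force: [-0.1, 0.1, 0.5]
finger_gap: 85.6
grip_force: 0.0
time: 32.22
tool_pos: [516.1, 299.5, 5.5]
tcp_rot: [179.9, 0.1, 160.0]
ft_force: [-0.5, -0.7, 6.0]
finger_gap: 33.1
grip_force: 51.6
time: 32.98
tool_pos: [514.6, 298.8, 138.5]
tcp_rot: [-179.9, -0.0, 160.0]
ft_force: [0.5, 0.0, -0.5]
finger_gap: 33.1
grip_force: 50.8
at [514.6 298.8 138.5 160. ] [-179.9   -0.   160. ] gap 33.1 t 33.0
[-0.197, -0.3038, -0.0015] -0.145 rows 5.8
[0.0, 0.0, 0.127] -0.0 rows 2.0
```

```bash
python3 -m jog '[-0.197,-0.306,0,0,0,-0.145,-0.197,-0.306,0,0,0,-0.145,-0.197,-0.306,0,0,0,-0.145,-0.197,-0.306,0,0,0,-0.145,-0.197,-0.306,0,0,0,-0.145,-0.197,-0.306,0,0,0,-0.145,-0.197,-0.306,0,0,0,-0.145,-0.197,-0.306,0,0,0,-0.145]'
python3 - <<'E'
from h import *
tx=tray(0,-30);r.snapshot('side')
plan((*tx,140,168.3),(*tx,12,168.3))
E
```

```text
time: 33.98
tool_pos: [594.6, -55.4, 137.5]
tcp_rot: [180.0, -0.2, 168.3]
ft_force: [0.2, 1.3, 0.1]
finger_gap: 32.9
grip_force: 50.8
at [594.8 -54.8 137.9 168.4] [ 1.800e+02 -1.000e-01  1.684e+02] gap 32.8 t 34.0
[-0.001, -0.0011, -0.0021] 0.001 rows 0.0
[0.0, 0.0, 0.128] -0.0 rows 2.0
```

```bash
python3 -m jog '[0,0,0.04,0,0,0,0,0,0.08,0,0,0,0,0,0.11,0,0,0,0,0,0.122,0,0,0,0,0,0.127,0,0,0,0,0,0.127,0,0,0,0,0,0.127,0,0,0]'
python3 -m jog '[0,0,0,0,0,0,0,0,0,0,0,0,0,0,0,0,0,0,0,0,0,0,0,0]' 0.1
python3 -m jog '[0,0,-0.02,0,0,0,0,0,-0.06,0,0,0,0,0,-0.1,0,0,0,0,0,-0.125,0,0,0,0,0,-0.125,0,0,0,0,0,-0.125,0,0,0]'
python3 - <<'E'
from h import *
x,y=619.1,-279.5
plan((x,y,130,152.3))
E
```

```text
time: 34.9
tool_pos: [597.0, -56.0, 13.9]
tcp_rot: [180.0, 0.1, 168.3]
ft_force: [0.6, 0.1, -0.2]
finger_gap: 32.8
grip_force: 50.8
time: 35.4
tool_pos: [595.8, -55.9, 12.3]
tcp_rot: [180.0, 0.0, 168.3]
ft_force: [-0.4, 0.4, -0.3]
finger_gap: 47.3
grip_force: 0.0
time: 36.15
tool_pos: [595.5, -55.8, 137.1]
tcp_rot: [180.0, -0.0, 168.3]
ft_force: [-0.4, -0.4, -1.0]
finger_gap: 46.8
grip_force: 0.0
at [595.5 -55.8 137.1 168.3] [180.   -0.  168.3] gap 46.8 t 36.1
[-0.0684, -0.2143, 0.0071] 0.28 rows 3.6
```

```bash
python3 -m jog '[-0.068,-0.214,0.007,0,0,0.28,-0.068,-0.214,0.007,0,0,0.28,-0.068,-0.214,0.007,0,0,0.28,-0.068,-0.214,0.007,0,0,0.28,-0.068,-0.214,0.007,0,0,0.28,-0.068,-0.214,0.007,0,0,0.28,-0.068,-0.214,0.007,0,0,0.28]' 1
python3 - <<'E'
from h import *
p=snap('side','s7');t=snap('top')
cv2.imwrite('pics/c7.png',cv2.resize(p['pixels'][120:250,240:380,::-1],(646,600),interpolation=cv2.INTER_CUBIC))
for d in r.outline_of(p,'scrub_brush')[:2]:
    m=d['region']&(p['range_z']>0);print(round(d['score'],2),np.median(world(p)[m],0).round(),d['bbox'])
T=intray(t,(25,128),52,(-62,62));print('reel',len(T),np.percentile(T,[2,50,98],axis=0).round(1).tolist() if len(T) else '')
T=intray(t,(-128,10),15,(-62,62));print('block',np.percentile(T,[2,50,98],axis=0).round(1).tolist())
plan((619.1,-279.5,130,152.3),(619.1,-279.5,9,152.3))
E
```

```text
time: 37.02
tool_pos: [618.9, -277.6, 129.7]
tcp_rot: [180.0, -0.1, 152.4]
ft_force: [0.4, 0.3, -0.7]
finger_gap: 85.6
grip_force: 0.0
0.55 [ 638. -260.   28.] [323.8, 211.4, 345.2, 226.4]
reel 243 [[-38.9, 52.3, 55.7], [-26.0, 74.7, 69.8], [-8.8, 97.6, 75.4]]
block [[-28.4, -46.0, 18.3], [-0.3, -29.7, 31.0], [30.0, -13.4, 35.0]]
at [ 619.3 -278.1  130.4  152.4] [180.    0.  152.4] gap 85.3 t 37.2
[-0.0005, -0.0014, 0.0004] 0.001 rows 0.0
[0.0, 0.0, 0.121] -0.0 rows 1.9
```

View pics/c7.png

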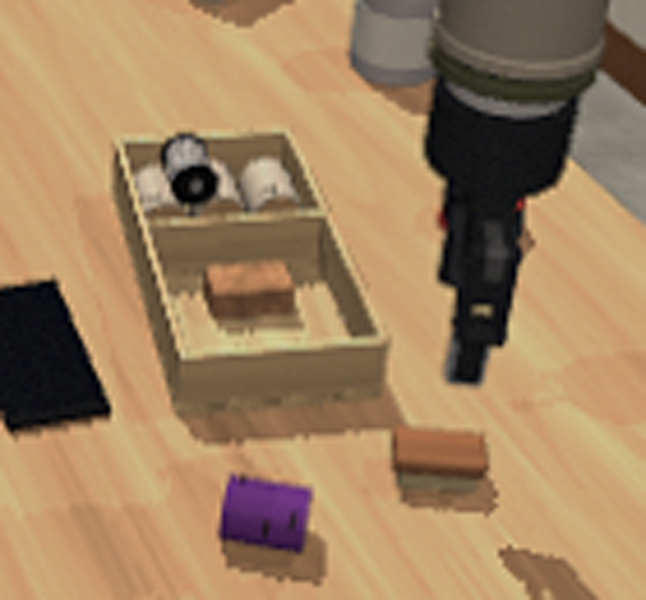

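The cork block is in the tool bay at crop (250,288), and the reel is still settled at (188,170). The brush has been knocked to about (638,-260), crop (440,455), so I clear the view and measure it from the top.

```bash
python3 -m jog '[0.18,0.2,0,0,0,0,0.18,0.2,0,0,0,0,0.18,0.2,0,0,0,0,0.18,0.2,0,0,0,0,0.18,0.2,0,0,0,0,0.18,0.2,0,0,0,0]'
python3 - <<'E'
from h import *
p=snap('top');W=world(p)
c=(634,-252);d=np.hypot(W[...,0]-c[0],W[...,1]-c[1]);m=(d<50)&(W[...,2]>18)&(W[...,2]<45)&(p['range_z']>0)
P=W[m];rc=cv2.minAreaRect(P[:,:2].astype(np.float32));print(len(P),rc,P[:,2].max())
s=rc[2] if rc[1][0]<rc[1][1] else rc[2]-90   # short axis angle
yaw=s+90
for k in(yaw,yaw-180): print(k)
plan((*rc[0],130,yaw if yaw>90 else yaw+180),(*rc[0],9,yaw if yaw>90 else yaw+180))
E
```

```text
time: 37.92
tool_pos: [552.7, -17.2, 130.7]
tcp_rot: [180.0, 0.0, 152.4]
ft_force: [0.5, -0.2, 0.1]
finger_gap: 85.4
grip_force: 0.0
285 ((639.3225708007812, -254.12062072753906), (34.058929443359375, 60.21584701538086), 63.863372802734375) 32.19418461129504
153.86337280273438
-26.136627197265625
at [553.1 -18.4 130.7 152.4] [-1.800e+02  1.000e-01  1.524e+02] gap 85.4 t 38.0
[-0.1857, -0.1688, 0.0007] -0.026 rows 4.0
[0.0, 0.0, 0.121] -0.0 rows 1.9
```

```bash
python3 -m jog '[-0.186,-0.169,0,0,0,-0.026,-0.186,-0.169,0,0,0,-0.026,-0.186,-0.169,0,0,0,-0.026,-0.186,-0.169,0,0,0,-0.026,-0.186,-0.169,0,0,0,-0.026,-0.186,-0.169,0,0,0,-0.026,-0.186,-0.169,0,0,0,-0.026]'
python3 -m jog '[0,0,0.05,0,0,0,0,0,0.09,0,0,0,0,0,0.115,0,0,0,0,0,0.125,0,0,0,0,0,0.125,0,0,0]'
python3 -m jog '[0,0,0,0,0,0,0,0,0,0,0,0,0,0,0,0,0,0,0,0,0,0,0,0,0,0,0,0,0,0,0,0,0,0,0,0,0,0,0,0,0,0,0,0,0,0,0,0]' -1 50
python3 -m jog '[0,0,-0.02,0,0,0,0,0,-0.07,0,0,0,0,0,-0.11,0,0,0,0,0,-0.13,0,0,0,0,0,-0.13,0,0,0,0,0,-0.13,0,0,0]'
python3 - <<'E'
from h import *
tx=tray(0,-90)
plan((*tx,135,168.3),(*tx,13,168.3))
E
```

```text
time: 38.85
tool_pos: [638.6, -254.0, 130.4]
tcp_rot: [180.0, -0.0, 153.8]
ft_force: [-0.0, 0.1, 0.2]
finger_gap: 85.3
grip_force: 0.0
time: 39.48
tool_pos: [638.8, -253.8, 5.5]
tcp_rot: [180.0, -0.0, 153.8]
ft_force: [-0.4, 0.2, 0.1]
finger_gap: 85.5
grip_force: 0.0
time: 40.48
tool_pos: [639.6, -255.0, 6.5]
tcp_rot: [180.0, 0.1, 153.8]
ft_force: [-1.2, 1.5, 6.4]
finger_gap: 33.2
grip_force: 50.8
time: 41.22
tool_pos: [637.6, -254.0, 132.9]
tcp_rot: [-180.0, -0.2, 153.8]
ft_force: [0.7, -0.3, -1.7]
finger_gap: 32.8
grip_force: 50.1
at [ 637.6 -254.   132.9  153.8] [-180.    -0.2  153.8] gap 32.8 t 41.2
[0.1102, 0.1009, -0.0021] -0.254 rows 2.4
[0.0, 0.0, 0.122] -0.0 rows 2.0
```

```bash
python3 -m jog '[0.11,0.101,0,0,0,-0.254,0.11,0.101,0,0,0,-0.254,0.11,0.101,0,0,0,-0.254,0.11,0.101,0,0,0,-0.254,0.11,0.101,0,0,0,-0.254]'
python3 - <<'E'
from h import *
tx=tray(0,-90);r.snapshot('side')
plan((*tx,135,168.3),(*tx,13,168.3))
E
```

```text
time: 41.85
tool_pos: [584.3, -115.8, 134.0]
tcp_rot: [-180.0, -0.1, 168.3]
ft_force: [0.9, 0.1, -0.8]
finger_gap: 32.6
grip_force: 50.1
at [ 584.5 -116.1  134.3  168.3] [-1.800e+02 -1.000e-01  1.683e+02] gap 32.9 t 41.9
[0.0014, 0.0011, -0.0007] -0.0 rows 0.0
[0.0, 0.0, 0.122] -0.0 rows 2.0
```

```bash
python3 -m jog '[0.001,0.001,0.04,0,0,0,0.001,0.001,0.08,0,0,0,0.001,0.001,0.105,0,0,0,0.001,0.001,0.117,0,0,0,0.001,0.001,0.122,0,0,0,0.001,0.001,0.122,0,0,0,0.001,0.001,0.122,0,0,0]'
python3 -m jog '[0,0,0,0,0,0,0,0,0,0,0,0,0,0,0,0,0,0,0,0,0,0,0,0]' 0.05
python3 -m jog '[0,0,-0.02,0,0,0,0,0,-0.06,0,0,0,0,0,-0.1,0,0,0,0,0,-0.125,0,0,0,0,0,-0.125,0,0,0,0,0,-0.125,0,0,0]'
python3 -m jog '[0.18,-0.05,-0.05,0,0,0,0.18,-0.05,-0.05,0,0,0,0.18,-0.05,-0.05,0,0,0,0.18,-0.05,-0.05,0,0,0,0.18,-0.05,-0.05,0,0,0]'
python3 - <<'E'
from h import *
p=snap('side','s8');t=snap('top','t8')
a=cv2.resize(p['pixels'][120:230,240:350,::-1],(400,400));b=cv2.resize(t['pixels'][85:195,190:310,::-1],(400,400))
cv2.imwrite('pics/c8.png',np.hstack([a,b]))
T=intray(t,(25,128),52,(-62,62));print('reel',len(T),np.percentile(T,[2,50,98],axis=0).round(1).tolist() if len(T) else '')
for ys in((-60,10),(-128,-60)):
    T=intray(t,ys,15,(-62,62));print('tool',len(T),np.percentile(T,[2,50,98],axis=0).round(1).tolist() if len(T) else '')
E
```

```text
time: 42.78
tool_pos: [585.0, -114.5, 14.6]
tcp_rot: [-180.0, 0.1, 168.3]
ft_force: [-0.7, 0.2, -0.0]
finger_gap: 33.2
grip_force: 50.1
time: 43.28
tool_pos: [584.0, -114.2, 13.4]
tcp_rot: [-180.0, 0.0, 168.3]
ft_force: [-0.5, -0.3, 0.1]
finger_gap: 44.9
grip_force: 0.0
time: 44.02
tool_pos: [583.7, -114.1, 138.1]
tcp_rot: [180.0, -0.0, 168.3]
ft_force: [-0.0, -0.3, 0.0]
finger_gap: 45.0
grip_force: 0.0
time: 44.65
tool_pos: [397.4, -126.7, 187.8]
tcp_rot: [180.0, 0.0, 168.3]
ft_force: [0.7, 0.1, -1.1]
finger_gap: 44.8
grip_force: 0.0
reel 242 [[-39.1, 52.1, 56.8], [-26.0, 74.9, 69.9], [-9.1, 97.7, 75.2]]
tool 300 [[-28.2, -46.0, 20.7], [-0.2, -29.9, 31.2], [30.1, -13.5, 35.6]]
tool 278 [[-28.0, -105.0, 28.5], [1.7, -88.3, 33.2], [29.6, -73.1, 37.1]]
```

View pics/c8.png

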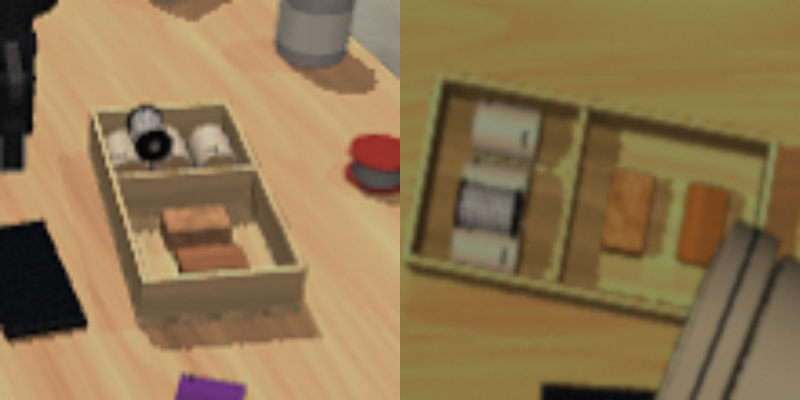

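The three rounds lie at (505,130), (495,180) and (485,250) in the right half, with the reel between two of them at (488,207). The block at (628,212) and the brush at (702,222) lie flat in the large bay.

```bash
python3 -c "
from bench import r
print(r.hand_in())"
```

```text
the job is handed in; nothing more can be done
None
```

I packed the tray and handed the job in: the three birch rounds went into the small bay first, the one reel there is then settled in a gap between two of them, and the cork block and brush (the only small bench things there) lie flat below the rim in the large bay; the hand-in gave no verdict.

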